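Start the zone under the saucepan

ROBOT

A 7-joint arm with a two-finger parallel gripper is mounted at the origin on the work surface. World frame = base frame: x ahead of the robot, y to its left, z up, the work surface at z = 0. Lengths are in m, angles in rad, forces in N, time in s.
With the tool pointing down it reaches from about 0.35 to 0.775 m from the base axis. Payload 3.1 kg.
Tool frame: the origin (TCP) lies on the centre line of the jaws, within the pads' length; the fingertips stand 11 mm ahead of it and the grasp point (between the pads) lies 8 mm behind it; z points along the fingers, y is the line along which they close (so a half turn about z gives the same grasp; the last joint's range is limited). The gripper opens to 85 mm and grips with 20 to 120 N. Pads are 22 mm wide; open, the fingers measure 114 mm over their backs; the gripper's body (76 mm by 85 mm) begins 54 mm behind the grasp point. The pads swing forward as they close: fully open they stand 13 mm farther back than shut.
Start: joints at [-1.3, 0.311, 0.014, 1.512, -0.004, 1.319, -0.027], TCP at [0.169, 0.523, 0.242] pointing down, gripper open.
Joint ranges: [-2.7, 2.7], [-0.3, 1.91], [-1.27, 1.3], [0.12, 2.57], [-1.44, 4.58], [0.2, 2.03], [-3.05, 3.05]. Speed limits (rad/s): [2.79, 2.79, 3.14, 3.14, 3.14, 3.14, 3.14].

INTERFACE

Orientations are given as a unit quaternion [w, x, y, z].
In Python, from plant import r, optics, nets gives the robot as it stands.
- The arm moves only by the shell command python3 -m inch 'ROWS' [FORCE]. ROWS is JSON, one flat list of numbers, 7 for each row, row after row: the turn, a rotation vector about the tool's x, y, z in degrees, then the shift along the tool's x, y, z in m, then the finger opening in m, from 0 to 0.0854. A call has 1 to 20 rows; each row is the pose to reach, as a shift and turn from the pose commanded when the call began, along the tool's axes at that moment; what a row does not reach only later rows make up. A row lasts 1/10 s, in which the tool goes at most 50 mm and 8.59 degrees, less where a joint would pass 70% of its speed; a pose out of reach is approached as far as the arm can. A call with a gripper value outside its range is refused whole. The fingers move at their own pace and stop on an object; FORCE is the grip in N (left out, the last holds). Time passes only in rows, so rows that repeat a pose let the fingers close. It gives the time, the measured TCP pose, the force, the opening and the grip force at its end, in the units of the state.
- r.get_state(): the state, without advancing time (a new reading comes with each control period).
- optics.get_image(name): name is "side" or "top"; returns the picture (480x640x3 uint8, red, green, blue); there is no depth.
- optics.get_calibration(name): a dict with "intrinsics" (3x3 intrinsics, pixels), "pose" (4x4, takes a point from camera to world coordinates). Camera axes: x right, y down, z forward; pixel columns grow to the right and rows downward; lengths in m; the calibration is good to about 2 mm. A picture is of the moment at which its call begins. get_calibration takes no time and is no camera call.
- r.close_job(): hands the job in; it is judged then, once.
Trained networks look in the newest picture that a camera, given by its name, has taken for a name from the list of things; names that differ only in an ending like _2 or _b are one class to them, and where a whole thing is asked for, a point or a joint stands for the part that bears it (a point fixed in the world has none). Each returns a list of dicts, best first, with "p" (0 to 1); they miss things now and then, are a little off and sometimes report something else, mostly with a low value. They report only what shows in the picture. A call takes as long as a camera call.
- nets.trace(camera, label): "pixels" (480x640 bool, what is visible of it).
- nets.place_of(camera, label): "position" ([x, y, z] in m, in the coordinates of the camera as it stood for that picture, good to about 4 mm: a listed point, or the origin of a listed thing).
The state is a dict: "t": time; "joints": joint angles; "dq": joint speeds; "joint_torque": joint torques, N m; "ee_pos": TCP position; "tool_rot": TCP orientation; "wrist_force": force on the tool from outside, world axes, zero at the start; "wrist_torque": the same for the moment, N m; "width": finger opening in m; "finger_force": force on a finger pad.
Only numpy, scipy, OpenCV 4.12 (cv2) and the standard library are available. Lean on these libraries where they do the work, as an engineer would, in place of code of your own. Each camera call takes 0.05 s, during which the arm holds its last target. There are 200 camera calls.

TASK

Start the induction hob under the lidded saucepan: on the set of keys in front of the zone where it stands, press the on/off key, then the heating-mode key, then plus, letting each come up again before the next. Use a light fingertip press each time, press none of the other keys, and leave the pans and everything else where they are.

Things in the scene. Friction and masses are not known exactly. Their poses are not given: they have to be found in the camera images.
- hob: fixed twin induction hob, black glass, 600 mm wide (y), 370 deep (x), 64 high. Origin: centre of its underside; x to its back, away from the robot, y left as seen from the robot, z up. Zones: rings 190 mm across, middles at x +42, y +145 (left) and -145 mm (right). Near edge: two sets of 4 grey keys, one per zone, left to right on/off, mode, minus, plus, 60 mm apart, tops 10 mm above the panel
- saucepan: steel saucepan with its lid on and a black lid knob, 180 mm across, 99 mm to the lid's edge and 138 mm to the knob's top, 1.3 kg, standing on one of the two zones (which one varies), within about 10 mm of the zone's middle; origin at the centre of its underside; its black handle points along its x, reaching 260 mm from the origin, away from the keys
- frying_pan: dark open frying pan, 236 mm across the rim and 45 mm high, 0.95 kg, standing on the other zone; origin at the centre of its underside; its handle points along its x, reaching 290 mm from the origin, away from the keys
- onoff_left_top (a point): centre of the top of the left zone's on/off key: round, 28 mm across, with a raised ring-and-stroke symbol; the first key from the left of the left set; at hob x -145 mm, y +235 mm, z 74 mm when not pressed
- onoff_left (a joint): travel of the left zone's on/off key straight down in m: 0 up, 0.008 fully down; sprung, begins to move at about 1 N, registers at 0.002 (about 3 N), meets a hard stop at 0.008 (about 10 N) and springs back when let go
- mode_left_top (a point): centre of the top of the left zone's heating-mode key: oblong, 36 mm wide (hob y) by 22 mm, with a small pan symbol; the second key from the left of the left set; at hob x -145 mm, y +175 mm, z 74 mm when not pressed
- mode_left (a joint): travel of the left zone's mode key straight down in m: 0 up, 0.008 fully down; sprung, begins to move at about 1 N, registers at 0.002 (about 3 N), meets a hard stop at 0.008 (about 10 N) and springs back when let go
- minus_left (a joint): travel of the left zone's minus key: square, 24 mm, with a single bar; the third key from the left of the left set; straight down in m: 0 up, 0.008 fully down; sprung, begins to move at about 1 N, registers at 0.002 (about 3 N), meets a hard stop at 0.008 (about 10 N) and springs back when let go
- plus_left_top (a point): centre of the top of the left zone's plus key: square, 24 mm, with a cross; the fourth key (last on the right) of the left set; at hob x -145 mm, y +55 mm, z 74 mm when not pressed
- plus_left (a joint): travel of the left zone's plus key straight down in m: 0 up, 0.008 fully down; sprung, begins to move at about 1 N, registers at 0.002 (about 3 N), meets a hard stop at 0.008 (about 10 N) and springs back when let go
- onoff_right_top (a point): centre of the top of the right zone's on/off key: round, 28 mm across, with a raised ring-and-stroke symbol; the first key from the left of the right set; at hob x -145 mm, y -55 mm, z 74 mm when not pressed
- onoff_right (a joint): travel of the right zone's on/off key straight down in m: 0 up, 0.008 fully down; sprung, begins to move at about 1 N, registers at 0.002 (about 3 N), meets a hard stop at 0.008 (about 10 N) and springs back when let go
- mode_right_top (a point): centre of the top of the right zone's heating-mode key: oblong, 36 mm wide (hob y) by 22 mm, with a small pan symbol; the second key from the left of the right set; at hob x -145 mm, y -115 mm, z 74 mm when not pressed
- mode_right (a joint): travel of the right zone's mode key straight down in m: 0 up, 0.008 fully down; sprung, begins to move at about 1 N, registers at 0.002 (about 3 N), meets a hard stop at 0.008 (about 10 N) and springs back when let go
- minus_right (a joint): travel of the right zone's minus key: square, 24 mm, with a single bar; the third key from the left of the right set; straight down in m: 0 up, 0.008 fully down; sprung, begins to move at about 1 N, registers at 0.002 (about 3 N), meets a hard stop at 0.008 (about 10 N) and springs back when let go
- plus_right_top (a point): centre of the top of the right zone's plus key: square, 24 mm, with a cross; the fourth key (last on the right) of the right set; at hob x -145 mm, y -235 mm, z 74 mm when not pressed
- plus_right (a joint): travel of the right zone's plus key straight down in m: 0 up, 0.008 fully down; sprung, begins to move at about 1 N, registers at 0.002 (about 3 N), meets a hard stop at 0.008 (about 10 N) and springs back when let go
- spatula: wooden spatula, 270 mm, lying on the worktop in front of the hob; a bystander
- salt_pot: white ceramic salt pot, 64 mm across, 55 mm high, on the worktop in front of the hob; origin under its centre; a bystander
- mug: white mug, 82 mm across, 92 mm high, to the right of the hob; origin under its centre; a bystander
- pepper_mill: dark wooden pepper mill, 54 mm across, 165 mm high, to the left of the hob; origin under its centre; a bystander
- oil_bottle: green glass oil bottle, 64 mm across, 230 mm high, to the right of the hob; origin under its centre; a bystander
- bowl: white bowl, 124 mm across, 55 mm high, to the left of the hob; origin under its centre; a bystander

How it is judged:
By the outcome, as a careful person would: the job done as asked, in the order asked, and still so for the second after the job is handed in, with the robot touching nothing.
It also fails if it takes over 45 s, if anything falls off the work surface, if the arm or the gripper's body presses on something with over 40 N, if the wrist force passes 120 N, or if a joint passes its speed limit or range.

## Working session

There is one attempt and no reset: what is moved stays moved. The work goes in short steps, Python scripts to look and compute and a shell command to move; the robot and the scene stay as the last step left them, time stands still between calls to the robot, and variables do not carry over. Pictures are saved under pics/ and viewed, at most 10 in all, crops included, and the job is handed in when it is done.

```bash
mkdir -p pics
cat > h.py <<'E'
from plant import r, optics, nets
import numpy as np, cv2
def W(cam,p):
    T=np.array(optics.get_calibration(cam)["pose"]); return T[:3,:3]@np.array(p)+T[:3,3]
def pix(cam,p):
    c=optics.get_calibration(cam);T=np.array(c["pose"]);q=T[:3,:3].T@(np.array(p)-T[:3,3]);q=np.array(c["intrinsics"])@q;return q[:2]/q[2]
E
python3 - <<'E'
from h import *
np.set_printoptions(precision=4,suppress=True)
s=r.get_state();print(s["t"],s["ee_pos"],s["tool_rot"],s["wrist_force"],s["width"])
for c in ("top","side"):
    im=optics.get_image(c);cv2.imwrite(f"pics/{c}0.png",im[:,:,::-1])
    print(c,np.array(optics.get_calibration(c)["pose"]))
    for l in ["hob","saucepan","frying_pan","onoff_left_top","mode_left_top","plus_left_top","onoff_right_top","mode_right_top","plus_right_top"]:
        for d in nets.place_of(c,l)[:2]: 
            w=W(c,d["position"]); print(c,l,round(d["p"],2),w,pix(c,w))
E
```

```text
0.0 [0.169  0.5226 0.2412] [-0.0001  0.1557  0.9878 -0.0012] [ 0.9364 -0.2739 -0.4468] 0.08489647045335097
top [[ 0.0272 -0.9873  0.1567  0.3877]
 [-0.9996 -0.0252  0.015   0.009 ]
 [-0.0109 -0.157  -0.9875  1.1593]
 [ 0.      0.      0.      1.    ]]
top hob 0.9 [ 0.6775 -0.0217 -0.0002] [342.123  194.2228]
top hob 0.51 [ 0.4157  0.12   -0.0015] [278.98   302.2636]
top saucepan 0.76 [ 0.7292 -0.1632  0.0624] [405.154  167.1345]
top saucepan 0.43 [0.7039 0.1276 0.0612] [278.1939 175.0247]
top frying_pan 0.64 [0.7044 0.1286 0.0596] [277.8192 174.9817]
top onoff_left_top 0.54 [0.5157 0.2029 0.0754] [240.1406 254.7286]
top mode_left_top 0.64 [0.5183 0.1496 0.0753] [264.2253 254.1907]
top plus_left_top 0.68 [0.5306 0.0254 0.0699] [320.5365 250.4614]
top onoff_right_top 0.68 [ 0.5301 -0.0848  0.0763] [370.4542 251.5578]
top mode_right_top 0.65 [ 0.5373 -0.1449  0.067 ] [397.175  249.5904]
top mode_right_top 0.42 [0.5176 0.2039 0.0723] [239.9401 254.043 ]
top plus_right_top 0.46 [ 0.5442 -0.2651  0.0774] [452.5205 247.2644]
side [[ 0.9945 -0.0818  0.0652  0.4921]
 [-0.1039 -0.6981  0.7085 
[... 247 characters left out ...]
2.1616 296.7298]
side frying_pan 0.89 [0.7099 0.1268 0.0644] [378.631  207.3205]
side onoff_left_top 0.46 [0.5196 0.206  0.0777] [297.9418 188.4157]
side onoff_left_top 0.28 [0.5314 0.025  0.0722] [308.5253 240.2115]
side mode_left_top 0.74 [ 0.4431 -0.1071  0.0025] [274.0854 308.6235]
side mode_left_top 0.57 [0.5231 0.1489 0.0762] [301.0027 203.6414]
side plus_left_top 0.4 [0.533  0.0247 0.0722] [309.2739 240.2555]
side onoff_right_top 0.49 [ 0.5336 -0.0845  0.0733] [313.6569 275.6206]
side mode_right_top 0.63 [0.7075 0.1289 0.064 ] [377.5006 206.95  ]
side mode_right_top 0.5 [ 0.5382 -0.1432  0.0751] [318.3069 296.0663]
side plus_right_top 0.68 [ 0.5496 -0.2618  0.0749] [330.0507 343.516 ]
```

View pics/top0.png

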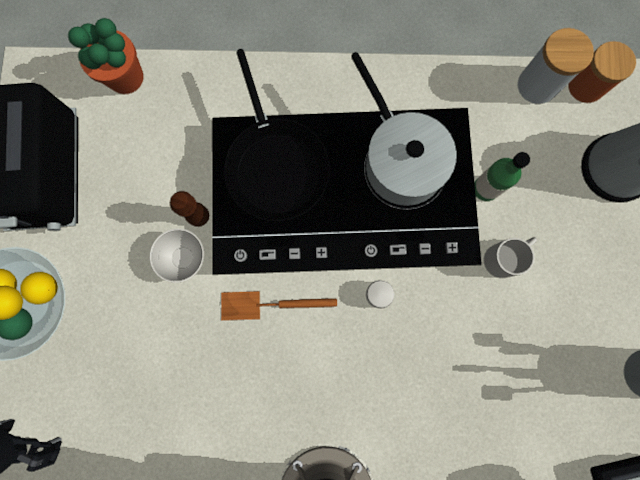

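View pics/side0.png

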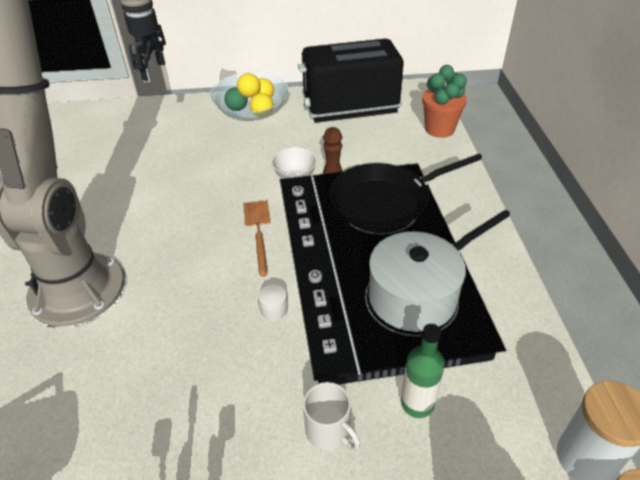

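Run:
```python
from h import *
from scipy.spatial.transform import Rotation as R
from scipy.optimize import least_squares
loc={"onoff_left_top":235,"mode_left_top":175,"plus_left_top":55,"onoff_right_top":-55,"mode_right_top":-115,"plus_right_top":-235}
P={"onoff_left_top":[(.5157,.2029),(.5196,.206)],"mode_left_top":[(.5183,.1496),(.5231,.1489)],"plus_left_top":[(.5306,.0254),(.533,.0247)],
"onoff_right_top":[(.5301,-.0848),(.5336,-.0845)],"mode_right_top":[(.5373,-.1449),(.5382,-.1432)],"plus_right_top":[(.5442,-.2651),(.5496,-.2618)]}
def f(q):
    c,s=np.cos(q[2]),np.sin(q[2]); o=[]
    for k,v in P.items():
        l=np.array([-.145,loc[k]/1e3]); w=q[:2]+[c*l[0]-s*l[1],s*l[0]+c*l[1]]
        for m in v:o+=list(w-m)
    return np.array(o)
S=least_squares(f,[.68,-.02,0],loss="soft_l1",f_scale=.003);q=S.x;print("hob",q,np.degrees(q[2]));print(np.round(f(q).reshape(-1,4)*1e3,1))
c,s=np.cos(q[2]),np.sin(q[2])
st=r.get_state();w,x,y,z=st["tool_rot"];M=R.from_quat([x,y,z,w]).as_matrix();print(M)
for k in loc:
    l=np.array([-.145,loc[k]/1e3]);p=q[:2]+[c*l[0]-s*l[1],s*l[0]+c*l[1]]
    T=np.r_[p,.074];print(k,np.round(T,4),"pix",pix("top",T).round(1),pix("side",T).round(1),"tool shift TCP 11mm above:",np.round(M.T@(T+[0,0,.011]-st["ee_pos"]),4))
```

```text
hob [ 0.67636336 -0.02063261  0.05800619] 3.3235099972992783
[[ 2.3  2.7 -1.6 -0.4]
 [ 3.2 -3.9 -1.6 -3.2]
 [-2.2  0.5 -4.6  1.2]
 [ 4.7  0.9  1.2  0.6]
 [ 1.   1.1  0.1 -0.6]
 [ 1.   1.5 -4.4 -1.8]]
[[-9.51501139e-01  3.07645218e-01  4.82128766e-05]
 [ 3.07645220e-01  9.51501139e-01  3.46884752e-05]
 [-3.52028635e-05  4.78385847e-05 -9.99999998e-01]]
onoff_left_top [0.518  0.2056 0.074 ] pix [239.1 253.8] [297.4 189.7] tool shift TCP 11mm above: [-0.4296 -0.1951  0.1573]
mode_left_top [0.5215 0.1457 0.074 ] pix [266.1 252.9] [300.4 205.3] tool shift TCP 11mm above: [-0.4513 -0.251   0.1573]
plus_left_top [0.5284 0.0259 0.074 ] pix [320.3 251.2] [307.2 239.5] tool shift TCP 11mm above: [-0.4948 -0.3628  0.1573]
onoff_right_top [ 0.5348 -0.0839  0.074 ] pix [370.  249.6] [314.2 275.1] tool shift TCP 11mm above: [-0.5347 -0.4654  0.1573]
mode_right_top [ 0.5383 -0.1438  0.074 ] pix [397.1 248.7] [318.4 296.6] tool shift TCP 11mm above: [-0.5564 -0.5213  0.1573]
plus_right_top [ 0.5452 -0.2636  0.074 ] pix [451.5 247. ] [327.9 344.8] tool shift TCP 11mm above: [-0.5999 -0.6331  0.1573]
```

The top view shows the saucepan on the right zone at about (412,155). The right-hand keys are at about (371,250), (398,249), (425,248) and (452,247), which agrees with the fitted hob pose. The side view also has the pan on the right zone and the keys clear. Next I close the fingers, align them with the hob and hover over on/off.

```bash
python3 -m inch '[0,0,-7,-0.038,-0.033,0,0, 0,0,-14,-0.075,-0.065,0,0, 0,0,-21,-0.11,-0.096,0,0, 0,0,-21.3,-0.148,-0.129,0,0, 0,0,-21.3,-0.185,-0.161,0,0, 0,0,-21.3,-0.222,-0.193,0,0, 0,0,-21.3,-0.26,-0.226,0,0, 0,0,-21.3,-0.297,-0.258,0,0, 0,0,-21.3,-0.334,-0.29,0,0, 0,0,-21.3,-0.37,-0.322,0,0, 0,0,-21.3,-0.407,-0.354,0,0, 0,0,-21.3,-0.444,-0.386,0,0, 0,0,-21.3,-0.48,-0.418,0,0, 0,0,-21.3,-0.51,-0.444,0,0, 0,0,-21.3,-0.5347,-0.4654,0.02,0, 0,0,-21.3,-0.5347,-0.4654,0.05,0, 0,0,-21.3,-0.5347,-0.4654,0.08,0, 0,0,-21.3,-0.5347,-0.4654,0.11,0, 0,0,-21.3,-0.5347,-0.4654,0.125,0, 0,0,-21.3,-0.5347,-0.4654,0.125,0]' 20
python3 - <<'E'
from h import *
s=r.get_state();print(s["t"],s["ee_pos"],s["tool_rot"],s["wrist_force"],s["width"])
for c in("top","side"):
    im=optics.get_image(c);u,v=pix(c,[.535,-.084,.09]).astype(int)
    k=im[v-80:v+80,u-100:u+100,::-1];cv2.imwrite(f"pics/{c}1.png",cv2.resize(k,None,fx=4,fy=3.7,interpolation=cv2.INTER_CUBIC)[:592])
    print(pix(c,np.array(s["ee_pos"])+[0,0,-.011])-[u-100,v-80])
E
```

```text
t: 3.0
ee_pos: [0.5327, -0.0834, 0.1147]
tool_rot: [-0.003, -0.03, 1.0, 0.0]
wrist_force: [-0.3, -0.4, 0.8]
width: 0.0004
finger_force: 0.0
3.0 [ 0.53265089 -0.08336144  0.11473112] [-2.95397423e-03 -2.95959755e-02  9.99557504e-01  3.86109151e-04] [-0.2669912  -0.43387413  0.75238279] 0.00035500324583724515
[100.92559701  80.73798715]
[98.7089628  75.49872394]
```

View pics/side1.png

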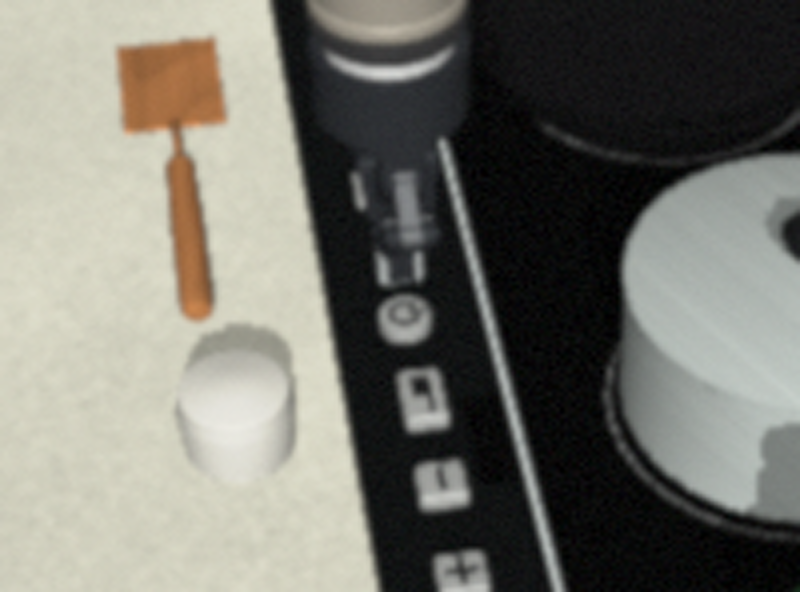

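The side crop shows the closed fingertips at about (400,275), right over the on/off key at (405,318) with nothing else close. I'll start the press.

```bash
python3 -m inch '[0,0,0,-0.002,0,0.012,0, 0,0,0,-0.002,0,0.022,0, 0,0,0,-0.002,0,0.028,0, 0,0,0,-0.002,0,0.031,0, 0,0,0,-0.002,0,0.033,0, 0,0,0,-0.002,0,0.034,0, 0,0,0,-0.002,0,0.034,0]'
```

```text
t: 3.8
ee_pos: [0.5364, -0.0837, 0.0835]
tool_rot: [-0.0, -0.03, 1.0, 0.0]
wrist_force: [-2.4, 1.5, 2.5]
width: -0.0
finger_force: 1.4
```

```bash
python3 -m inch '[0,0,0,0,0,0.001,0, 0,0,0,0,0,0.002,0, 0,0,0,0,0,0.003,0, 0,0,0,0,0,0.003,0, 0,0,0,0,0,0.003,0]'
```

```text
t: 4.3
ee_pos: [0.5367, -0.0838, 0.0807]
tool_rot: [-0.0, -0.03, 1.0, 0.0]
wrist_force: [-3.1, 1.1, 5.6]
width: 0.0002
finger_force: 2.9
```

```bash
python3 -m inch '[0,0,0,0,0,-0.008,0, 0,0,0,0,0,-0.025,0, 0,0,0,0,0,-0.025,0, 0,0,0,0,0,-0.025,0]'
python3 -m inch '[0,0,0,0.0015,-0.02,0,0, 0,0,0,0.0015,-0.04,0,0, 0,0,0,0.0015,-0.06,0,0, 0,0,0,0.0015,-0.06,0,0, 0,0,0,0.0015,-0.06,0.01,0, 0,0,0,0.0015,-0.06,0.018,0, 0,0,0,0.0015,-0.06,0.022,0, 0,0,0,0.0015,-0.06,0.023,0, 0,0,0,0.0015,-0.06,0.024,0, 0,0,0,0.0015,-0.06,0.025,0, 0,0,0,0.0015,-0.06,0.025,0, 0,0,0,0.0015,-0.06,0.025,0]'
```

```text
t: 4.7
ee_pos: [0.5375, -0.084, 0.1055]
tool_rot: [0.001, -0.03, 1.0, -0.0]
wrist_force: [0.2, -0.4, -0.4]
width: -0.0001
finger_force: 0.0
t: 5.9
ee_pos: [0.5383, -0.1417, 0.0806]
tool_rot: [-0.001, -0.03, 1.0, 0.002]
wrist_force: [-3.4, 2.4, 5.0]
width: 0.0003
finger_force: 2.9
```

```bash
python3 -m inch '[0,0,0,0,0,-0.008,0, 0,0,0,0,0,-0.03,0, 0,0,0,0,0,-0.03,0, 0,0,0,0,0,-0.03,0]'
python3 -m inch '[0,0,0,0,-0.04,0,0, 0,0,0,0,-0.08,0,0, 0,0,0,0,-0.12,0,0, 0,0,0,0,-0.121,0,0, 0,0,0,0,-0.121,0,0, 0,0,0,0,-0.121,0.005,0]'
python3 - <<'E'
from h import *
im=optics.get_image("side");cv2.imwrite("pics/s2.png",cv2.resize(im[240:400,250:450,::-1],None,fx=4,fy=3.7,interpolation=cv2.INTER_CUBIC))
print(pix("side",np.array(r.get_state()["ee_pos"])+[0,0,-.011]))
E
```

```text
t: 6.3
ee_pos: [0.5393, -0.1444, 0.1107]
tool_rot: [0.001, -0.029, 1.0, -0.001]
wrist_force: [1.0, 0.4, -0.8]
width: -0.0002
finger_force: 0.0
t: 6.9
ee_pos: [0.5464, -0.2633, 0.1048]
tool_rot: [0.0, -0.03, 1.0, 0.001]
wrist_force: [1.2, 0.4, -0.4]
width: 0.0002
finger_force: 0.0
[328.00933586 338.39597338]
```

View pics/s2.png

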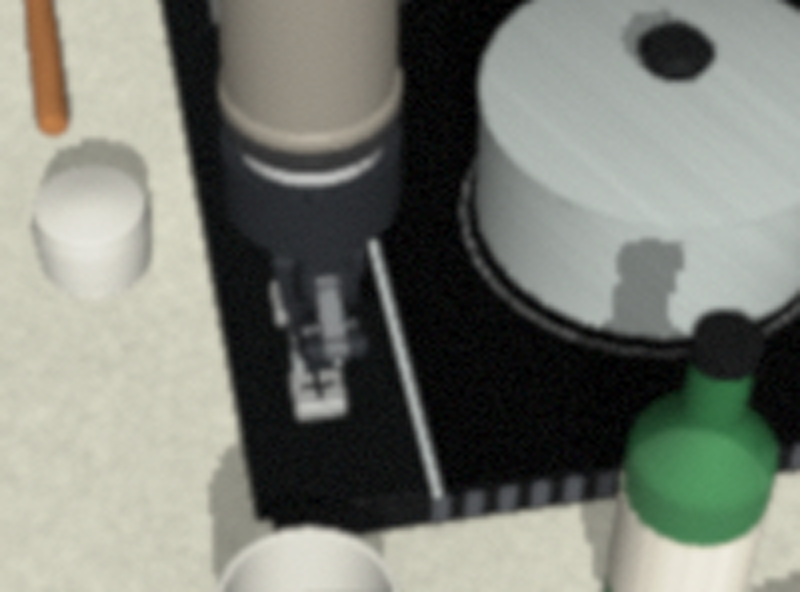

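The fingertips are at about (315,370) in the crop, directly above the plus key at (320,395), and the mug is clear. I'll press it to the same depth.

```bash
python3 -m inch '[0,0,0,0.001,0,0.01,0, 0,0,0,0.001,0,0.018,0, 0,0,0,0.001,0,0.022,0, 0,0,0,0.001,0,0.023,0, 0,0,0,0.001,0,0.024,0, 0,0,0,0.001,0,0.025,0, 0,0,0,0.001,0,0.025,0, 0,0,0,0.001,0,0.025,0]'
```

```text
t: 7.75
ee_pos: [0.5447, -0.2632, 0.0808]
tool_rot: [-0.0, -0.03, 1.0, 0.001]
wrist_force: [-2.9, 4.1, 4.6]
width: 0.0
finger_force: 2.9
```

Plus is pressed with about 4.6 N. Next I lift straight up, back off and check.

```bash
python3 -m inch '[0,0,0,0,0,-0.008,0, 0,0,0,0,0,-0.04,0, 0,0,0,0,0,-0.08,0, 0,0,0,0,0,-0.12,0, 0,0,0,0.03,0.03,-0.16,0, 0,0,0,0.06,0.06,-0.16,0, 0,0,0,0.1,0.1,-0.16,0, 0,0,0,0.1,0.1,-0.16,0, 0,0,0,0.1,0.1,-0.16,0]'
python3 - <<'E'
from h import *
im=optics.get_image("side");cv2.imwrite("pics/s3.png",im[:,:,::-1])
E
```

```text
t: 8.65
ee_pos: [0.4388, -0.1703, 0.2408]
tool_rot: [0.001, -0.03, 1.0, 0.0]
wrist_force: [1.7, -0.2, -0.5]
width: -0.0002
finger_force: 0.0
```

View pics/s3.png

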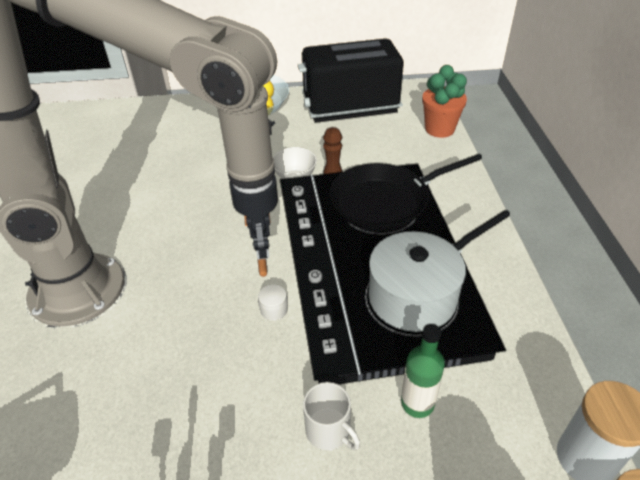

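The keys at (315,275) to (330,345) are all up again, the pans and bystanders are where they were, and the arm touches nothing.

```bash
python3 -c "from plant import r; print(r.close_job())"
```

```text
the job is handed in; nothing more can be done
None
```

I pressed the right zone's on/off, mode and plus keys in that order, each with about 5 N and fully released before the next; nothing else was moved, and the job is handed in.

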